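# Sweep the tested pinions from the sorting tray into the sample box

## Task

The four small steel pinions have been tested: use the fingertips to sweep them along the floor of the white sorting tray and out over its open spout, so that all four drop into the cardboard sample box below. Push them gently, without pinching or lifting any. Leave the black mounted specimen standing where it is in the tray, and the test block and wash bottle where they are on the bench.

Things in the scene. Friction and masses are not known exactly. Their poses are not given: they have to be found in the camera images.
- tray: White enamelled sorting tray fixed on a low stand. Origin on the bench under the tray; its y axis runs along the tray to the open spout, x across, z up. Flat floor 48 mm above the bench. Floor outline (mm, tray frame): x -125 to 125 for y -140 to 70, then narrowing evenly to x -45 to 45 at y = 165, the spout. All edges but the spout have an upright rim 18 mm high, 3 mm thick, outside this outline.
- spout (a point): Middle of the tray's open spout: the point at tray x 0, y 165 mm, on the floor's upper face (48 mm above the bench), where the floor simply ends, 90 mm wide with no rim. Beyond it a pinion drops into the sample box.
- box: Open cardboard sample box standing fixed on the bench with its near edge under the spout. Origin under its middle. Outside 140 mm (its x) by 120 mm (its y) by 38 mm high, walls and floor 3 mm; axes roughly parallel to the tray's. Its rim is 7 mm below the underside of the tray floor, and it reaches about 20 mm back under the spout.
- pinion1_center (a point): Centre of loose steel pinion 1 of four alike: a small spur gear with 16 teeth, 27 mm across the teeth, 14 mm thick, 10 mm bore, about 42 g, lying flat on the tray floor (centre 7 mm above it). Friction about 0.6.
- pinion2_center (a point): Centre of loose steel pinion 2 of four alike: a small spur gear with 16 teeth, 27 mm across the teeth, 14 mm thick, 10 mm bore, about 42 g, lying flat on the tray floor (centre 7 mm above it). Friction about 0.6.
- pinion3_center (a point): Centre of loose steel pinion 3 of four alike: a small spur gear with 16 teeth, 27 mm across the teeth, 14 mm thick, 10 mm bore, about 42 g, lying flat on the tray floor (centre 7 mm above it). Friction about 0.6.
- pinion4_center (a point): Centre of loose steel pinion 4 of four alike: a small spur gear with 16 teeth, 27 mm across the teeth, 14 mm thick, 10 mm bore, about 42 g, lying flat on the tray floor (centre 7 mm above it). Friction about 0.6.
- mount_center (a point): Centre of the mounted specimen: a black phenolic cylinder 30 mm across and 20 mm high with a steel section in its polished top face, about 45 g, loose, standing on the tray floor among the pinions. It stays.
- testblock_center (a point): Centre of the hardness test block: a steel disc 64 mm across and 15 mm high lying on the bench beside the tray, on the side where the tray's x is positive. It stays.
- bottle_center (a point): Point on the axis of the white wash bottle, 64 mm above the bench: body 66 mm across, 128 mm high, with cap and bent nozzle 175 mm high in all. It stands on the bench beyond the tray's rear rim (opposite the spout). It stays.

How it is judged (in metres and radians):
At the end, for the whole second after the job is handed in: All four pinions lie inside the sample box, their centres within its outline and below its rim; the mounted specimen is within 10 mm of where it began and the test block and wash bottle within 15 mm, all upright (x of pinion1_center in the frame of box between -0.07 and 0.07 m and y of pinion1_center in the frame of box between -0.06 and 0.06 m and z of each of pinion1_center, pinion2_center, pinion3_center, pinion4_center in the frame of box below 0.036 m and x of pinion2_center in the frame of box between -0.07 and 0.07 m and y of pinion2_center in the frame of box between -0.06 and 0.06 m and x of pinion3_center in the frame of box between -0.07 and 0.07 m and y of pinion3_center in the frame of box between -0.06 and 0.06 m and x of pinion4_center in the frame of box between -0.07 and 0.07 m and y of pinion4_center in the frame of box between -0.06 and 0.06 m and distance of mount_center from where it was at the start of the episode below 0.01 m and distance of each of testblock_center, bottle_center from where it was at the start of the episode below 0.015 m and angle between each of mount_center, testblock_center, bottle_center's own z axis and vertical below 0.2 rad); the robot touches nothing.
It fails at once if a pinion was picked up (its centre rose more than 20 mm above where it lies on the tray floor) (height (world z) of any of pinion1_center, pinion2_center, pinion3_center, pinion4_center above 0.075 m).
It fails at once if a pinion was pinched or rammed (more than 30 N between the fingers and a pinion) (contact force between the fingers and pinion1 above 30 N or contact force between the fingers and pinion2 above 30 N or contact force between the fingers and pinion3 above 30 N or contact force between the fingers and pinion4 above 30 N).
It fails at once if the mounted specimen was pushed more than 10 mm from its place, or tipped (distance of mount_center from where it was at the start of the episode above 0.01 m or angle between mount_center's own z axis and vertical above 0.4 rad).
It fails at once if the test block or the wash bottle was pushed more than 15 mm from its place, or tipped (distance of any of testblock_center, bottle_center from where it was at the start of the episode above 0.015 m or angle between any of testblock_center, bottle_center's own z axis and vertical above 0.4 rad).
It also fails if it takes over 72 s, if anything falls off the work surface, if the arm or the gripper's body presses on something with over 40 N, if the wrist force passes 120 N, or if a joint passes its speed limit or range.

## Robot

A 6-joint arm with a two-finger parallel gripper is mounted at the origin on the work surface. World frame = base frame: x ahead of the robot, y to its left, z up, the work surface at z = 0. Lengths are in mm, angles in rad, forces in N, time in s.
With the tool pointing down it reaches from about 275 to 1000 mm from the base axis. Payload 8.4 kg.
Tool frame: the origin (TCP) lies midway between the tips of the shut fingers; the grasp point (between the pads) lies 19 mm behind it (r.pinch_z is the distance from the TCP to the grasp point, in mm); z points along the fingers, y is the line along which they close (so a half turn about z gives the same grasp; the last joint's range is limited). The gripper opens to 85 mm and grips with 20 to 120 N. Pads are 22 mm wide; open, the fingers measure 114 mm over their backs; the gripper's body (76 mm by 85 mm) begins 54 mm behind the grasp point. The pads swing forward as they close: fully open they stand 13 mm farther back than shut.
Start: joints at [1.284, 0.353, 1.633, -0, 1.155, -0.002], TCP at [175.602, 599.827, 231.281] pointing down, gripper open.
Joint ranges: [-2.63, 2.63], [-0.92, 2.1], [0.06, 2.66], [-1.3, 4.44], [0, 2.69], [-3.02, 3.02]. Speed limits (rad/s): [2.22, 2.22, 2.79, 3.14, 3.14, 3.14].

## Interface

Orientations are given as a rotation vector (axis times angle).
In Python, from workcell import r gives the robot as it stands.
- The arm moves only by the tool jog_arm, never from a script. Its argument "plan" is a list that holds one entry, the list of rows, each a list of 6 numbers: the shift along the tool's x, y, z normalised to -1 to 1, where 1 is 0.2 m, then the turn, a rotation vector about the tool's x, y, z normalised to -1 to 1, where 1 is 90 degrees. A call has 1 to 20 rows; each row is the pose to reach, as a shift and turn from the pose commanded when the call began, along the tool's axes at that moment; what a row does not reach only later rows make up. A row lasts 1/8 s, in which the tool goes at most 62.5 mm and 10.7 degrees, less where a joint would pass 70% of its speed; a pose out of reach is approached as far as the arm can. A call with a number of a shift or a turn outside -1 to 1 is refused whole. A call with a gripper value outside its range is refused whole. "grip" is the closure, from -1 (fully open) to 1 (shut), set as the call begins (left out, the last holds). The fingers move at their own pace and stop on an object; "force" is the grip in N (left out, the last holds). Time passes only in rows, so rows that repeat a pose let the fingers close. It gives the time, the measured TCP pose, the force, the opening and the grip force at its end, in the units of the state.
- r.observe(): the state, without advancing time (a new reading comes with each control period).
- r.camera(name): name is "side" or "top" or "wrist"; returns the picture (420x560x3 uint8, red, green, blue); there is no depth.
- r.camera_model(name): a dict with "intrinsics" (3x3 intrinsics, pixels), "xyz" and "orientation" of the camera in the world. Camera axes: x right, y down, z forward; pixel columns grow to the right and rows downward; lengths in mm; the calibration is good to about 2 mm. A picture is of the moment at which its call begins: read the wrist's pose just before it. camera_model takes no time and is no camera call; for the wrist camera it gives the pose at the moment of the call.
- r.sign_off(): hands the job in; it is judged then, once.
The state is a dict: "time_s": time; "joints": joint angles; "qvel": joint speeds; "tau": joint torques, N m; "eef_pos": TCP position; "tool_rot": TCP orientation; "ft_force": force on the tool from outside, world axes, zero at the start; "wrist_torque": the same for the moment, N m; "gripper_width": finger opening in mm; "grip_force": force on a finger pad.
Only numpy, scipy, OpenCV 4.12 (cv2) and the standard library are available. Lean on these libraries where they do the work, as an engineer would, in place of code of your own. Each camera call takes 0.05 s, during which the arm holds its last target. There are 200 camera calls.

## Working session

There is one attempt and no reset: what is moved stays moved. The work goes in short steps, Python scripts to look and compute and a tool call to move; the robot and the scene stay as the last step left them, time stands still between calls to the robot, and variables do not carry over. Pictures are saved under pics/ and viewed, at most 10 in all, crops included, and the job is handed in when it is done.

Besides the shell and the picture viewer there is one more tool, called by a JSON object that holds its "op" and its "data". jog_arm: Moves the arm, as the interface text tells. Scaled input: -1 to 1 covers 0.2 m each way for a shift and 90 degrees each way for a turn. Its arguments: {"type":"object","properties":{"plan":{"type":"array"},"grip":{"type":"number"},"force":{"type":"number"}},"required":["plan"]}

```bash
mkdir -p pics; python3 - <<'E'
from workcell import r
import cv2
s=r.observe();print(s['time_s'],s['eef_pos'],s['tool_rot'],s['gripper_width'])
for n in ("top","side"):
    im=r.camera(n);cv2.imwrite(f"pics/{n}0.png",im[:,:,::-1]);m=r.camera_model(n);print(n,m)
E
```

```text
0.0 [175.45795678 599.38645892 230.56495941] [-4.45808605e-01 -3.10960963e+00  2.11537133e-03] 85.39056196318771
top {'intrinsics': array([[439.02268579,   0.        , 274.95328571],
       [  0.        , 439.02268579, 213.1863087 ],
       [  0.        ,   0.        ,   1.        ]]), 'xyz': array([ 454.53085659,  -47.06613147, 1061.84153985]), 'orientation': array([-2.10968891,  2.12170256, -0.14743643])}
side {'intrinsics': array([[429.1335155 ,   0.        , 280.09727054],
       [  0.        , 429.1335155 , 209.39395412],
       [  0.        ,   0.        ,   1.        ]]), 'xyz': array([ 489.83071621, -729.17345618,  541.50222094]), 'orientation': array([-2.12388776,  0.21670902, -0.10532431])}
```

View pics/top0.png

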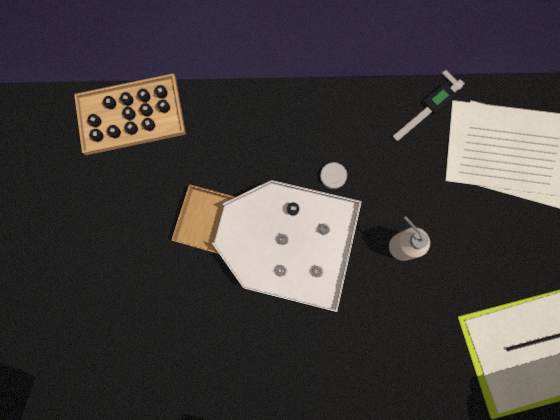

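The top view shows the tray with its spout at left (~218,225), the mount at (293,209), and pinions near (323,229), (282,239), (280,271) and (316,271). The box is at the left, the test block at (334,175) and the bottle at (410,245). I'll enlarge it.

```bash
python3 - <<'E'
import cv2
im=cv2.imread("pics/top0.png")[165:325,165:375]
cv2.imwrite("pics/crop0.png",cv2.resize(im,None,fx=3.75,fy=3.75,interpolation=cv2.INTER_CUBIC))
E
```

```text
(no output)
```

View pics/crop0.png

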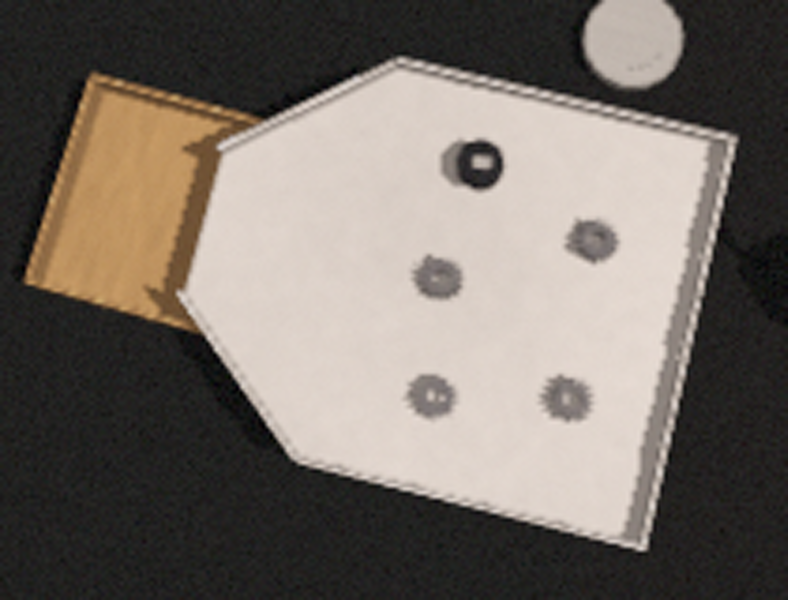

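```bash
cat > h.py <<'E'
import numpy as np, json
from workcell import r
from scipy.spatial.transform import Rotation as R
def ray(uv,z,n="top",m=None):
    m=m or r.camera_model(n); d=np.c_[np.atleast_2d(uv),np.ones(len(np.atleast_2d(uv)))]@np.linalg.inv(m["intrinsics"]).T
    d=d@R.from_rotvec(m["orientation"]).as_matrix().T
    return m["xyz"]+d*((z-m["xyz"][2])/d[:,2])[:,None]
def fit(t,w): # 2D rigid: w = A t + c
    q=(t-t.mean(0))@np.array([1,-1j]).conj(); p=(w-w.mean(0))@np.array([1,1j])
    a=np.angle(np.sum(p*q.conj())); A=np.array([[np.cos(a),-np.sin(a)],[np.sin(a),np.cos(a)]])
    return a,A,w.mean(0)-A@t.mean(0)
E
python3 - <<'E'
from h import *
c=lambda p: np.array(p,float)/3.75+[165,165]-0.5+0.5/3.75
t=np.array([[128,-143],[-128,-143],[128,71.5],[-128,71.5]],float)
w=ray(c([[737,135],[646,550],[401,57],[295,463]]),66)[:,:2]
s=ray(c([[219,152],[179,291]]),48)[:,:2]
t=np.r_[t,[[45,165],[-45,165]]];w=np.r_[w,s]
a,A,o=fit(t,w);print("angle",a,"origin",o);print("resid",(w-(t@A.T+o)).round(1).tolist())
T=lambda p:(p[:,:2]-o)@A
P=ray(c([[438,277],[592,240],[432,396],[567,398]]),60)
M=ray(c([[480,164]]),68); B=ray(c([[634,40]]),15)
for n,x in(("P",P),("M",M),("B",B)):print(n,x[:,:2].round(1).tolist(),T(x).round(1).tolist())
bx=ray(c([[92,73],[25,283]]),38);print("box far corners tray",T(bx).round(1).tolist())
print("spout",A@[0,165]+o)
bt=ray([[410,245]],64);print(bt[:,:2], T(bt))
np.savez("tray.npz",a=a,A=A,o=o)
E
```

```text
angle -0.24742693576385782 origin [566.61412775 -41.43909824]
resid [[0.3, -0.7], [-0.1, -1.1], [-0.7, -2.5], [-1.5, -1.4], [1.2, 2.1], [0.7, 3.5]]
P [[570.4, -28.2], [592.5, -122.5], [498.2, -24.1], [496.6, -105.5]] [[0.4, 13.8], [45.0, -72.3], [-70.6, 0.0], [-52.2, -79.2]]
M [[639.0, -54.4]] [[73.3, 5.1]]
B [[730.2, -156.0]] [[186.7, -71.1]]
box far corners tray [[77.8, 262.7], [-62.9, 266.7]]
spout [607.02428915 118.53595874]
[[ 553.27583164 -318.21738471]] [[  54.8537003  -271.61590816]]
```

{"op": "jog_arm", "data": {"plan": [[[-1, -1, 0, 0, 0, 0.977], [-1, -1, 0, 0, 0, 0.977], [-1, -1, 0, 0, 0, 0.977], [-1, -1, 0, 0, 0, 0.977], [-1, -1, 0, 0, 0, 0.977], [-1, -1, 0, 0, 0, 0.977], [-1, -1, 0, 0, 0, 0.977], [-1, -1, 0, 0, 0, 0.977], [-1, -1, 0, 0, 0, 0.977], [-1, -1, 0, 0, 0, 0.977], [-1, -1, 0, 0, 0, 0.977]]], "grip": 0.58}}

```text
time_s: 1.48
eef_pos: [311.3, 351.7, 231.2]
tool_rot: [2.477, 1.932, -0.0]
ft_force: [0.6, -0.2, -0.1]
gripper_width: 17.8
grip_force: 0.0
```

{"op": "jog_arm", "data": {"plan": [[[-1, 1, 0.3, 0, 0, 0], [-1, 1, 0.3, 0, 0, 0], [-1, 1, 0.3, 0, 0, 0], [-1, 1, 0.3, 0, 0, 0], [-1, 1, 0.3, 0, 0, 0], [-1, 1, 0.3, 0, 0, 0], [-1, 1, 0.3, 0, 0, 0]]]}}

```text
time_s: 2.35
eef_pos: [455.8, 108.8, 171.3]
tool_rot: [-2.479, -1.929, 0.0]
ft_force: [-0.6, -0.7, -0.6]
gripper_width: 18.0
grip_force: 0.0
```

{"op": "jog_arm", "data": {"plan": [[[-0.7, 0.72, 0, 0, 0, 0], [-0.7, 0.72, 0, 0, 0, 0], [-0.7, 0.72, 0.1, 0, 0, 0], [-0.7, 0.72, 0.3, 0, 0, 0], [-0.7, 0.72, 0.46, 0, 0, 0], [-0.7, 0.72, 0.46, 0, 0, 0], [-0.7, 0.72, 0.46, 0, 0, 0]]]}}

```text
time_s: 3.22
eef_pos: [561.8, -61.5, 80.6]
tool_rot: [2.477, 1.93, 0.002]
ft_force: [0.6, 0.3, 0.9]
gripper_width: 17.9
grip_force: 0.0
```

```bash
python3 - <<'E'
from h import *
import cv2
s=r.observe();d=np.load("tray.npz");print(s['eef_pos'],(s['eef_pos'][:2]-d['o'])@d['A'])
a=r.camera("wrist");b=r.camera("side")
cv2.imwrite("pics/w1.png",np.hstack([cv2.resize(a,(400,300)),cv2.resize(b[120:330,140:420],(400,300))])[:,:,::-1])
E
```

```text
[561.79803045 -61.50950091  80.56689739] [  0.2460168  -20.63868532]
```

View pics/w1.png

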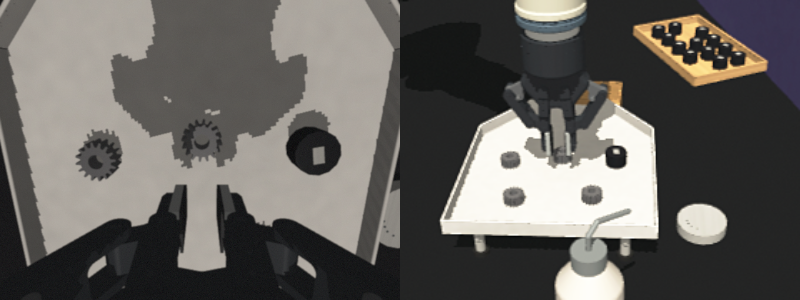

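{"op": "jog_arm", "data": {"plan": [[[0, 0, 0.07, 0, 0, 0], [0, 0, 0.14, 0, 0, 0], [0.03, 0, 0.14, 0, 0, 0], [0.06, 0, 0.14, 0, 0, 0], [0.1, 0, 0.14, 0, 0, 0], [0.15, 0, 0.14, 0, 0, 0], [0.21, 0, 0.14, 0, 0, 0], [0.27, 0, 0.14, 0, 0, 0], [0.33, 0, 0.14, 0, 0, 0], [0.39, 0, 0.14, 0, 0, 0], [0.45, 0, 0.14, 0, 0, 0], [0.51, 0, 0.14, 0, 0, 0], [0.57, 0, 0.14, 0, 0, 0], [0.63, 0, 0.14, 0, 0, 0], [0.69, 0, 0.14, 0, 0, 0], [0.75, 0, 0.14, 0, 0, 0], [0.81, 0, 0.14, 0, 0, 0], [0.87, 0, 0.14, 0, 0, 0], [0.93, 0, 0.14, 0, 0, 0], [0.98, 0, 0.14, 0, 0, 0]]]}}

```text
time_s: 5.82
eef_pos: [609.5, 128.3, 51.2]
tool_rot: [-2.48, -1.929, -0.0]
ft_force: [0.3, -0.2, 0.3]
gripper_width: 17.6
grip_force: 0.0
```

```bash
python3 - <<'E'
from h import *
import cv2
s=r.observe();d=np.load("tray.npz");print(s['eef_pos'],(s['eef_pos'][:2]-d['o'])@d['A'])
a=r.camera("wrist");b=r.camera("side")
cv2.imwrite("pics/w2.png",np.hstack([cv2.resize(a,(400,300)),cv2.resize(b[80:290,140:420],(400,300))])[:,:,::-1])
E
```

```text
[609.52544908 128.29404654  51.23271933] [3.51351436e-02 1.75073472e+02]
```

View pics/w2.png

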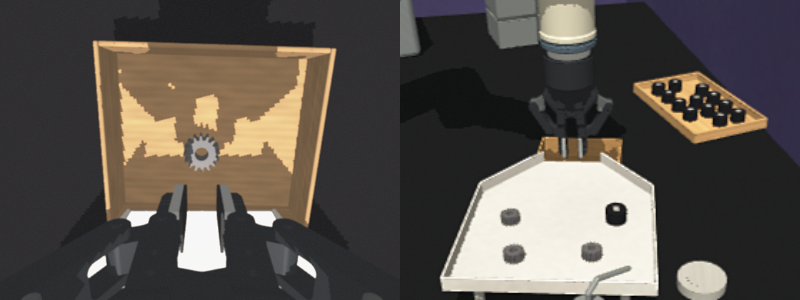

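{"op": "jog_arm", "data": {"plan": [[[0, 0, -0.2, 0, 0, 0], [-0.3, -0.1, -0.2, 0, 0, 0], [-0.6, -0.2, -0.2, 0, 0, 0], [-0.9, -0.3, -0.2, 0, 0, 0], [-1, -0.355, -0.2, 0, 0, 0], [-1, -0.355, -0.2, 0, 0, 0]]]}}

```text
time_s: 6.68
eef_pos: [490.0, -50.2, 91.4]
tool_rot: [-2.482, -1.925, 0.001]
ft_force: [-0.6, 0.9, 0.4]
gripper_width: 17.7
grip_force: 0.0
```

{"op": "jog_arm", "data": {"plan": [[[-0.06, 0, 0.08, 0, 0, 0], [-0.06, 0, 0.2, 0, 0, 0], [-0.03, 0, 0.2, 0, 0, 0], [0, 0, 0.2, 0, 0, 0], [0.05, 0, 0.2, 0, 0, 0], [0.11, 0, 0.2, 0, 0, 0], [0.17, 0.02, 0.2, 0, 0, 0], [0.23, 0.045, 0.2, 0, 0, 0], [0.29, 0.07, 0.2, 0, 0, 0], [0.35, 0.095, 0.2, 0, 0, 0], [0.41, 0.12, 0.2, 0, 0, 0], [0.47, 0.145, 0.2, 0, 0, 0], [0.53, 0.17, 0.2, 0, 0, 0], [0.59, 0.195, 0.2, 0, 0, 0], [0.65, 0.22, 0.2, 0, 0, 0], [0.72, 0.25, 0.2, 0, 0, 0], [0.79, 0.285, 0.2, 0, 0, 0], [0.86, 0.285, 0.2, 0, 0, 0], [0.93, 0.285, 0.2, 0, 0, 0], [1, 0.285, 0.2, 0, 0, 0]]]}}

```text
time_s: 9.18
eef_pos: [595.7, 131.9, 51.2]
tool_rot: [-2.48, -1.929, 0.0]
ft_force: [0.5, -0.5, -0.8]
gripper_width: 18.1
grip_force: 0.0
```

```bash
python3 - <<'E'
from h import *
import cv2
s=r.observe();d=np.load("tray.npz");print(s['eef_pos'],(s['eef_pos'][:2]-d['o'])@d['A'])
a=r.camera("wrist");b=r.camera("side")
cv2.imwrite("pics/w3.png",np.hstack([cv2.resize(a,(400,300)),cv2.resize(b[80:290,140:420],(400,300))])[:,:,::-1])
E
```

```text
[595.74733511 131.89458418  51.24643   ] [-14.20518531 175.1899596 ]
```

View pics/w3.png

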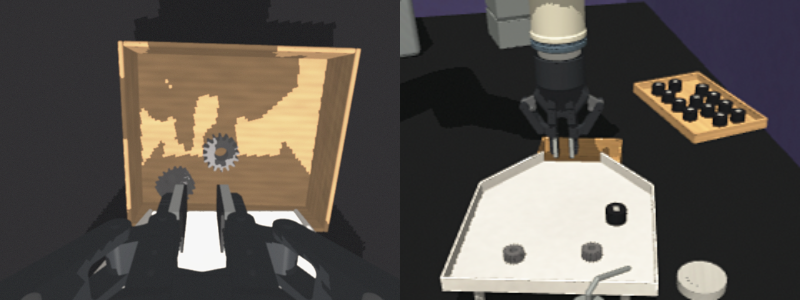

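{"op": "jog_arm", "data": {"plan": [[[0, 0, -0.2, 0, 0, 0], [-0.3, -0.05, -0.2, 0, 0, 0], [-0.6, -0.1, -0.2, 0, 0, 0], [-0.9, -0.15, -0.2, 0, 0, 0], [-1, -0.19, -0.2, 0, 0, 0]]]}}

```text
time_s: 9.9
eef_pos: [507.9, -56.0, 91.3]
tool_rot: [-2.482, -1.926, 0.001]
ft_force: [-0.6, 0.3, 0.0]
gripper_width: 17.6
grip_force: 0.0
```

{"op": "jog_arm", "data": {"plan": [[[-0.25, 0, 0, 0, 0, 0], [-0.45, 0, 0, 0, 0, 0], [-0.45, 0, 0.1, 0, 0, 0], [-0.45, 0, 0.2, 0, 0, 0], [-0.42, 0, 0.2, 0, 0, 0], [-0.39, 0, 0.2, 0, 0, 0], [-0.35, 0, 0.2, 0, 0, 0], [-0.3, 0, 0.2, 0, 0, 0], [-0.24, 0.02, 0.2, 0, 0, 0], [-0.18, 0.04, 0.2, 0, 0, 0], [-0.12, 0.06, 0.2, 0, 0, 0], [-0.06, 0.08, 0.2, 0, 0, 0], [0, 0.1, 0.2, 0, 0, 0], [0.06, 0.12, 0.2, 0, 0, 0], [0.12, 0.14, 0.2, 0, 0, 0], [0.18, 0.16, 0.2, 0, 0, 0], [0.24, 0.18, 0.2, 0, 0, 0], [0.3, 0.2, 0.2, 0, 0, 0], [0.36, 0.22, 0.2, 0, 0, 0], [0.42, 0.24, 0.2, 0, 0, 0]]]}}

```text
time_s: 12.4
eef_pos: [577.4, 16.7, 51.3]
tool_rot: [2.48, 1.929, 0.0]
ft_force: [-0.5, -0.3, 1.6]
gripper_width: 17.7
grip_force: 0.5
```

{"op": "jog_arm", "data": {"plan": [[[0.06, 0.02, 0, 0, 0, 0], [0.12, 0.04, 0, 0, 0, 0], [0.18, 0.06, 0, 0, 0, 0], [0.24, 0.08, 0, 0, 0, 0], [0.3, 0.1, 0, 0, 0, 0], [0.36, 0.11, 0, 0, 0, 0], [0.43, 0.11, 0, 0, 0, 0], [0.51, 0.11, 0, 0, 0, 0], [0.58, 0.11, 0, 0, 0, 0]]]}}

```text
time_s: 13.52
eef_pos: [626.9, 124.3, 51.2]
tool_rot: [-2.479, -1.929, -0.0]
ft_force: [-0.3, -1.2, -0.2]
gripper_width: 18.0
grip_force: 0.0
```

```bash
python3 - <<'E'
from h import *
import cv2
s=r.observe();d=np.load("tray.npz");print(s['eef_pos'],(s['eef_pos'][:2]-d['o'])@d['A'])
a=r.camera("wrist");b=r.camera("side")
cv2.imwrite("pics/w4.png",np.hstack([cv2.resize(a,(400,300)),cv2.resize(b[80:290,140:420],(400,300))])[:,:,::-1])
E
```

```text
[626.91386731 124.26147293  51.22699029] [ 17.88162089 175.4223062 ]
```

View pics/w4.png

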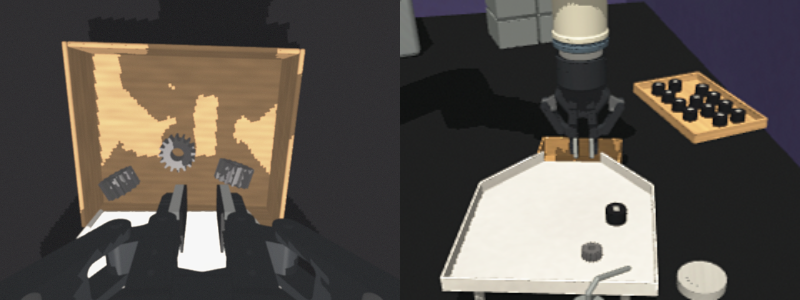

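{"op": "jog_arm", "data": {"plan": [[[0, 0, -0.2, 0, 0, 0], [-0.3, 0, -0.2, 0, 0, 0], [-0.6, 0, -0.2, 0, 0, 0], [-0.9, 0, -0.2, 0, 0, 0], [-1, 0, -0.2, 0, 0, 0]]]}}

```text
time_s: 14.25
eef_pos: [576.3, -73.7, 91.3]
tool_rot: [-2.482, -1.925, 0.001]
ft_force: [0.3, 0.6, 0.1]
gripper_width: 18.1
grip_force: 0.0
```

{"op": "jog_arm", "data": {"plan": [[[-0.25, 0.06, 0, 0, 0, 0], [-0.42, 0.135, 0, 0, 0, 0], [-0.42, 0.135, 0.1, 0, 0, 0], [-0.42, 0.135, 0.2, 0, 0, 0], [-0.39, 0.135, 0.2, 0, 0, 0], [-0.36, 0.135, 0.2, 0, 0, 0], [-0.32, 0.135, 0.2, 0, 0, 0], [-0.27, 0.115, 0.2, 0, 0, 0], [-0.21, 0.09, 0.2, 0, 0, 0], [-0.15, 0.065, 0.2, 0, 0, 0], [-0.09, 0.04, 0.2, 0, 0, 0], [-0.03, 0.015, 0.2, 0, 0, 0], [0.03, -0.01, 0.2, 0, 0, 0], [0.09, -0.03, 0.2, 0, 0, 0], [0.15, -0.05, 0.2, 0, 0, 0], [0.21, -0.06, 0.2, 0, 0, 0], [0.27, -0.07, 0.2, 0, 0, 0], [0.33, -0.08, 0.2, 0, 0, 0], [0.39, -0.08, 0.2, 0, 0, 0], [0.45, -0.08, 0.2, 0, 0, 0]]]}}

```text
time_s: 16.75
eef_pos: [584.5, 21.1, 51.3]
tool_rot: [2.48, 1.929, 0.0]
ft_force: [0.4, 0.2, 0.3]
gripper_width: 18.1
grip_force: 0.1
```

{"op": "jog_arm", "data": {"plan": [[[0.06, 0, 0, 0, 0, 0], [0.12, 0, 0, 0, 0, 0], [0.18, 0, 0, 0, 0, 0], [0.24, 0, 0, 0, 0, 0], [0.3, 0, 0, 0, 0, 0], [0.36, 0, 0, 0, 0, 0], [0.43, 0, 0, 0, 0, 0], [0.5, 0, 0, 0, 0, 0], [0.55, 0, 0, 0, 0, 0], [0.55, 0, -0.1, 0, 0, 0], [0.55, 0, -0.3, 0, 0, 0], [0.45, 0, -0.4, 0, 0, 0], [0.45, 0, -0.4, 0, 0, 0]]]}}

```text
time_s: 18.38
eef_pos: [606.9, 105.8, 133.5]
tool_rot: [2.48, 1.926, 0.004]
ft_force: [0.1, 0.7, -0.8]
gripper_width: 18.2
grip_force: 0.0
```

```bash
python3 - <<'E'
from h import *
import cv2
s=r.observe();d=np.load("tray.npz");print(s['eef_pos'],(s['eef_pos'][:2]-d['o'])@d['A'])
a=r.camera("wrist");b=r.camera("side")
cv2.imwrite("pics/w5.png",np.hstack([cv2.resize(a,(400,300)),cv2.resize(b[80:290,140:420],(400,300))])[:,:,::-1])
E
```

```text
[606.86062005 105.84866909 133.49988383] [  2.9485603 152.6590074]
```

View pics/w5.png

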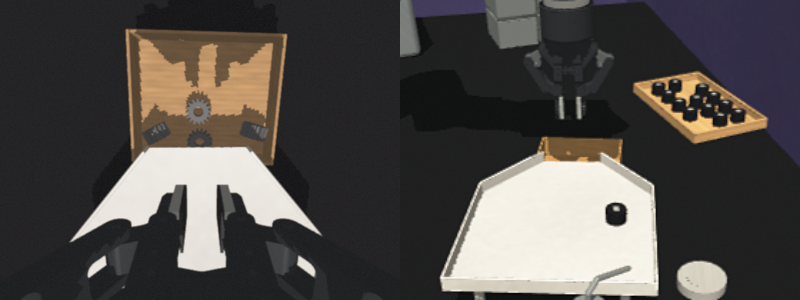

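{"op": "jog_arm", "data": {"plan": [[[0.15, 0, -0.2, 0, 0, 0], [0.15, 0, -0.2, 0, 0, 0], [0.15, 0, -0.2, 0, 0, 0], [0.15, 0, -0.2, 0, 0, 0], [0.15, 0, -0.2, 0, 0, 0], [0.15, 0, -0.2, 0, 0, 0], [0.15, 0, -0.2, 0, 0, 0], [0.15, 0, -0.2, 0, 0, 0]]]}}

```text
time_s: 19.48
eef_pos: [613.7, 136.6, 171.3]
tool_rot: [2.48, 1.929, -0.0]
ft_force: [0.8, 1.4, 0.1]
gripper_width: 18.1
grip_force: 0.0
```

```bash
python3 - <<'E'
from h import *
import cv2
a=r.camera("wrist")
cv2.imwrite("pics/w6.png",cv2.resize(a[20:270,110:460],None,fx=2.2,fy=2.2)[:,:,::-1])
E
```

```text
(no output)
```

View pics/w6.png

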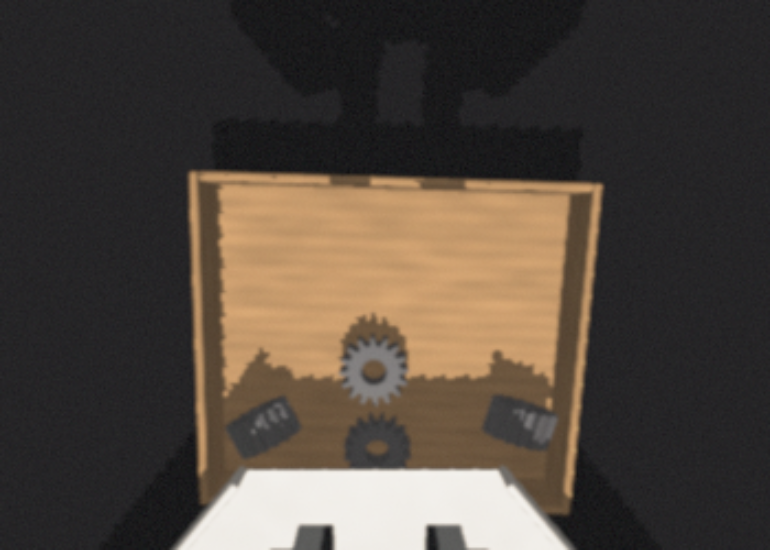

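All four pinions lie inside the box: two flat at (374,370) and (377,447), and two on edge at (263,427) and (520,422). The fingers are clear of everything, so I'll hand in.

```bash
python3 -c "
from workcell import r
print(r.sign_off())"
```

```text
the job is handed in; nothing more can be done
None
```

I swept all four pinions over the spout into the sample box and handed the job in at about 19.5 s; the pictures show the mounted specimen, test block and wash bottle undisturbed, but the hand-in returned no verdict.

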